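# Hitch the cash box to the desk anchor

## Task

Take the cash box that has a hook on its front by its carrying handle, bring it in front of the desk anchor and push the hook's mouth gently onto the anchor's upright pin until the sprung latch flips shut behind the pin. Then tug the box gently back against the latch to prove that it holds, and leave the box standing flat on the desk, hitched and let go. Do not force the hook on the pin, do not tip the box, and leave the other things on the desk where they are.

Things in the scene. Friction and masses are not known exactly. Their poses are not given: they have to be found in the camera images.
- handle (a point): Centre of the handle of the grey steel cash box with the hook (0.6 to 0.95 kg, 150 x 110 x 45 mm with its 12 mm feet, handle over its middle). The handle is a steel bar 12 x 12 mm along the box's y, centre 76 mm above the underside, 76 mm clear between posts, 25 mm free under it. Axes are the box's: x out of its front, the way the hook points, z up. The front is 75 mm ahead of the handle, the hook's end 163 mm.
- seat (a point): Where the pin's middle lies in the hook when fully home: 112 mm ahead (+x) of the handle, 19 mm above the box's underside. Axes are the box's. The hook is a flat steel plate 13 to 25 mm above the underside, its U-shaped throat 20 mm wide and open to +x; the rigid bottom of the U is 8 mm behind this point.
- mouth (a point): Middle of the opening between the hook's flared lips, 50 mm ahead (+x) of the seat. The lips open at 45 degrees to about 56 mm here and lead into the straight throat, which begins 32 mm ahead of the seat. Axes are the box's.
- latch: Sprung latch: dark steel bar 7 mm thick, 25 mm long, on top of the hook (26 to 33 mm above the underside). Origin: its pivot on the box's +y jaw, 34 mm ahead and 16 mm left of the seat. Shut, its axes are parallel to the box's and the bar slants back across the throat to a tip 16 mm ahead and 2 mm right of the seat. It swings aside clockwise seen from above, at most 0.85 rad; shut, it blocks the way out.
- latch_tip (a point): The latch's free tip. The pin swings it aside from about 34 mm ahead of the seat on: the push takes 2 to 6 N. It springs back when the pin is about 3 mm ahead of the seat; soon after, the pin meets the rigid bottom of the U. Behind the shut latch the pin has a few mm of play.
- anchor: Desk anchor, fixed: a steel plate 6 mm thick (x -46 to 64 mm, 60 mm wide; it fits between the box's feet, which are 72 mm apart) with one upright round pin 16 mm in diameter, with a 24 mm head 45 to 53 mm above the desk. Origin: on the desk, under the middle of the slot in which the pin is clamped. The hook goes on along the anchor's +x with the box's x parallel to it, the box standing on the desk or a few mm above it.
- slot (a point): Middle of the anchor's slot, on top of its plate. The pin's middle is clamped anywhere from 24 mm before to 24 mm beyond this point along the anchor's x; how far is not measured and must be felt or seen. More than 20 N between box and anchor counts as forcing; a tug of 6 to 10 N is right.
- plain_box: A like cash box without a hook (same size and handle), not to be moved. Origin: middle of its underside.
- stamp: Wooden hand stamp, 38 mm across, 72 mm tall, not to be moved. Origin: middle of its underside.
- tape: Roll of tape lying flat, 68 mm across, 30 mm tall, not to be moved. Origin: middle of its underside.
- calculator: Desk calculator 150 x 100 x 16 mm, not to be moved. Origin: middle of its underside.
- stapler: Black stapler 140 x 36 x 55 mm, not to be moved. Origin: middle of its underside.
- coin_tray: Grey coin tray 120 x 200 x 35 mm, not to be moved. Origin: middle of its underside.
- pen_pot: Dark steel pen pot 76 mm across, 100 mm tall, not to be moved. Origin: middle of its underside.
Mind the look-alikes: they are no part of the job. There is more than one size of the anchor; the one meant has the size given above.

How it is judged (in metres and radians):
On the way, in this order (a step that is already met when the one before it is completed fails the run):
1. the pin is in the hook's mouth and holds the latch swung aside (angle between the x axis of latch and the x axis of handle, either way round above 0.25 rad and contact force between latch and anchor above 0.3 N and horizontal distance between anchor_pin_c0 and seat below 0.045 m), for 0.05 s.
2. the pin is home in the hook and the latch has flipped shut behind it (horizontal distance between anchor_pin_c0 and seat below 0.01 m and angle between the x axis of latch and the x axis of handle, either way round below 0.12 rad), for 0.1 s.
3. the box is tugged back: the shut latch bears on the pin with more than 3 N (all of step 2 and contact force between latch and anchor above 3 N), for 0.1 s.
At the end, for the whole second after the job is handed in: The latch is shut (within 0.12 rad) behind the pin, the pin's middle within 10 mm of the hook's seat, and the box stands flat on the desk (handle below 80 mm, tilt under 0.05 rad), at rest (all of step 2 and height (world z) of handle below 0.08 m and angle between handle's own z axis and vertical below 0.05 rad and linear speed of latch below 0.02 m/s); the robot touches nothing.
It fails at once if the hook is forced: more than 20 N between the box and the anchor (contact force between cash_box and anchor above 20 N).
It fails at once if the box is tipped by more than 0.35 rad (angle between handle's own z axis and vertical above 0.35 rad).
It fails at once if another thing on the desk is moved more than 30 mm (distance of any of plain_box, stamp, tape, calculator, stapler, coin_tray, pen_pot from where it was at the start of the episode above 0.03 m).
It also fails if it takes over 67 s, if anything falls off the work surface, if the arm or the gripper's body presses on something with over 40 N, if the wrist force passes 120 N, or if a joint passes its speed limit or range.

## Robot

A 6-joint arm with a two-finger parallel gripper is mounted at the origin on the work surface. World frame = base frame: x ahead of the robot, y to its left, z up, the work surface at z = 0. Lengths are in mm, angles in rad, forces in N, time in s.
With the tool pointing down it reaches from about 350 to 975 mm from the base axis. Payload 7.1 kg.
Tool frame: the origin (TCP) lies on the centre line of the jaws, within the pads' length; the fingertips stand 25 mm ahead of it and the grasp point (between the pads) lies 6 mm ahead of it (tip_reach is the distance from the TCP to the fingertips, in mm); z points along the fingers, y is the line along which they close (so a half turn about z gives the same grasp; the last joint's range is limited). The gripper opens to 88 mm and grips with 3 to 60 N. Pads are 20 mm wide; open, the fingers measure 115 mm over their backs; the gripper's body (75 mm by 178 mm) begins 61 mm behind the grasp point.
Start: joints at [1.192, 0.423, 1.63, -0, 1.089, -0.019], TCP at [220.022, 584.975, 247.675] pointing down, gripper open.
Joint ranges: [-3, 3], [-0.9, 2.11], [0.09, 2.58], [-1.31, 4.45], [0.11, 2.69], [-2.54, 2.54]. Speed limits (rad/s): [2.39, 2.39, 3.01, 3.14, 3.14, 3.14].

## Interface

Orientations are given as a rotation vector (axis times angle).
In Python, from rig import get_state, snapshot, camera_params, job_done, tip_reach gives the robot as it stands. The module is installed in compiled form; this text tells all that it offers.
- The arm moves only by the tool play_rows, never from a script. Its argument "motion" is a list of rows, each an object with "travel": the shift along the tool's x, y, z as a fraction of full scale, a list of three; "angular": the turn, a rotation vector about the tool's x, y, z as a fraction of full scale, a list of three; "grip": the gripper's target within -1 to 1 (shut at 1, half-way at 0, fully open at -1). In form: [{"travel": [dx, dy, dz], "angular": [wx, wy, wz], "grip": grip}, ...]. A call has 1 to 12 rows; each row shifts and turns the commanded pose from where the row before left it, along the tool's axes as they then stand; what a row does not reach is not made up. Full scale, the value 1, is 0.025 m for a shift and 5 degrees for a turn. A row lasts 1/10 s, in which the tool goes at most 50 mm and 8.59 degrees, less where a joint would pass 70% of its speed; a pose out of reach is approached as far as the arm can. A call with a number of a shift or a turn outside -1 to 1 is refused whole. A call with a gripper value outside its range is refused whole. The fingers move at their own pace and stop on an object; "force" is the grip in N (left out, the last holds). Time passes only in rows, so rows that do not move let the fingers close. It gives the time, the measured TCP pose, the force, the opening and the grip force at its end, in the units of the state.
- get_state(): the state, without advancing time (a new reading comes with each control period).
- snapshot(name): name is "scene" or "top" or "wrist"; returns (picture, depth): 400x640x3 uint8, red, green, blue; 400x640 float32, mm along the optical axis (not along the pixel's ray), 0 where there is no reading.
- camera_params(name): a dict with "intrinsics" (3x3 intrinsics, pixels), "extrinsics" (4x4, takes a point from world to camera coordinates). Camera axes: x right, y down, z forward; pixel columns grow to the right and rows downward; lengths in mm; the calibration is good to about 2 mm. A picture is of the moment at which its call begins: read the wrist's pose just before it. camera_params takes no time and is no camera call; for the wrist camera it gives the pose at the moment of the call.
- job_done(): hands the job in; it is judged then, once.
The state is a dict: "t": time; "q": joint angles; "joint_vel": joint speeds; "tau": joint torques, N m; "eef_pos": TCP position; "tool_rot": TCP orientation; "force": force on the tool from outside, world axes, zero at the start; "ft_torque": the same for the moment, N m; "finger_gap": finger opening in mm; "grip_force": force on a finger pad.
Only numpy, scipy, OpenCV 4.12 (cv2) and the standard library are available. Lean on these libraries where they do the work, as an engineer would, in place of code of your own. Each camera call takes 0.05 s, during which the arm holds its last target. There are 200 camera calls.

## Working session

There is one attempt and no reset: what is moved stays moved. The work goes in short steps, Python scripts to look and compute and a tool call to move; the robot and the scene stay as the last step left them, time stands still between calls to the robot, and variables do not carry over. Pictures are saved under pics/ and viewed, at most 11 in all, crops included, and the job is handed in when it is done.

Besides the shell and the picture viewer there is one more tool, called after "Call:" as name([rows], argument=value, ...), one row to a line, values as JSON. play_rows: Moves the arm, as the interface text tells. Its arguments: {"type":"object","properties":{"motion":{"type":"array","items":{"type":"object","properties":{"travel":{"type":"array","items":{"type":"number"}},"angular":{"type":"array","items":{"type":"number"}},"grip":{"type":"number"}}}},"force":{"type":"number"}},"required":["motion"]}

```bash
mkdir -p pics; cat > h.py <<'E'
import numpy as np, cv2
from rig import *
def grab(n,fn=None):
    K=camera_params(n); p,d=snapshot(n)
    np.savez(f'pics/{n}.npz',p=p,d=d,K=K['intrinsics'],E=K['extrinsics'])
    if fn: cv2.imwrite(f'pics/{fn}.png',p[:,:,::-1])
    return p,d,np.array(K['intrinsics']),np.array(K['extrinsics'])
def cloud(d,K,E):
    v,u=np.mgrid[:d.shape[0],:d.shape[1]]
    P=np.stack([(u-K[0,2])/K[0,0]*d,(v-K[1,2])/K[1,1]*d,d],-1)
    W=(P-E[:3,3])@E[:3,:3]
    W[d<=0]=np.nan
    return W
E
python3 - <<'E'
from h import *
print(get_state())
for n in('top','scene'):
    p,d,K,Ex=grab(n,n+'0'); print(n,K,Ex)
E
```

```text
{'t': 0.0, 'q': array([ 1.19198944e+00,  4.23821647e-01,  1.63068782e+00, -2.77717198e-05,
        1.08861644e+00, -1.90181164e-02]), 'joint_vel': array([ 0.00095083, -0.00021653,  0.00035838, -0.00060791, -0.00319047,
        0.00105164]), 'tau': array([-1.89569248e-03, -5.44590175e+01, -2.73678982e+01,  6.42907410e-02,
        2.23574118e-02, -7.05519483e-05]), 'eef_pos': array([219.84730499, 584.49818286, 246.91451782]), 'tool_rot': array([-5.62041568e-01, -3.09062388e+00,  2.36835788e-03]), 'force': array([0.28585303, 0.38193337, 0.65004064]), 'ft_torque': array([-0.00092726,  0.02603384,  0.0457224 ]), 'grip_force': 0.0, 'finger_gap': 87.87147563450091}
top [[502.90440222   0.         317.41802204]
 [  0.         502.90440222 198.90258848]
 [  0.           0.           1.        ]] [[ 2.02664247e-02 -9.99709278e-01 -1.30625845e-02  9.36878093e+01]
 [-9.86535760e-01 -1.78752187e-02 -1.62565894e-01  5.55169248e+02]
 [ 1.62285136e-01  1.61813362e-02 -9.86611220e-01  1.32154161e+03]
 [ 0.00000000e+00  0.00000000e+00  0.00000000e+00  1.00000000e+00]]
scene [[384.43075249   0.         312.19153328]
 [  0.         384.43075249 201.97940648]
 [  0.           0.           1.        ]] [[-4.14296082e-01  9.09954595e-01  1.84767487e-02  1.58338939e+02]
 [ 6.24143077e-01  2.98826455e-01 -7.21905928e-01 -3.21445120e+02]
 [-6.62422958e-01 -2.87550663e-01 -6.91744491e-01  1.36723587e+03]
 [ 0.00000000e+00  0.00000000e+00  0.00000000e+00  1.00000000e+00]]
```

View pics/top0.png

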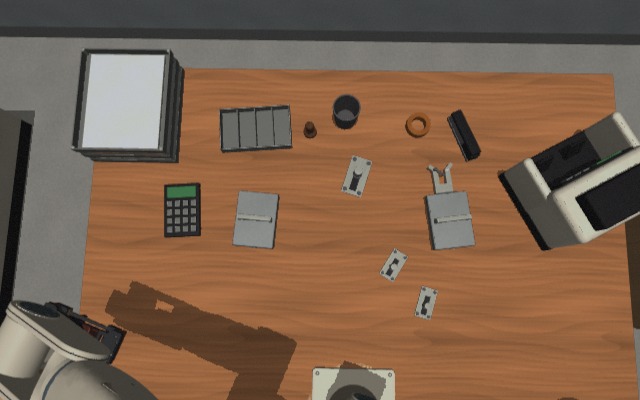

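View pics/scene0.png

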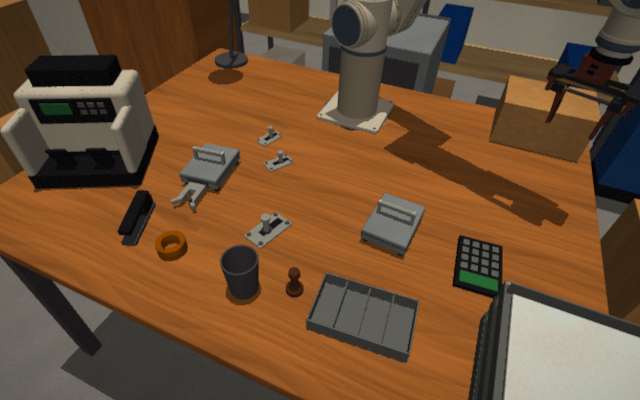

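The top view shows the hooked box at (450,220) with its hook at (440,180), and the plain box at (256,220). There are three anchors: (357,176), which looks largest, (394,265) and (427,302). I'll measure them and check with one close crop.

```bash
python3 - <<'E'
from h import *
z=np.load('pics/top.npz'); p,d,K,E=z['p'],z['d'],z['K'],z['E']; W=cloud(d,K,E)
hsv=cv2.cvtColor(p,cv2.COLOR_RGB2HSV); 
gray=(hsv[...,1]<70)
for name,(u0,v0,u1,v1) in dict(box=(415,155,485,255),plain=(225,182,288,255),A=(335,148,380,202),B=(375,245,412,285),C=(410,283,445,322)).items():
    m=np.zeros(d.shape,bool); m[v0:v1,u0:u1]=1; m&=gray&np.isfinite(W[...,2])
    q=W[m]; 
    for lo,hi in ((0.5,12),(12,30),(38,52),(60,90)):
        s=q[(q[:,2]>lo)&(q[:,2]<hi)]
        if len(s)<6: continue
        c,(w,h),a=cv2.minAreaRect(s[:,:2].astype(np.float32)); print(name,lo,hi,len(s),np.round(c,1),round(w,1),round(h,1),round(a,1),'mean',np.round(s.mean(0),1))
c1=cv2.resize(p[140:210,320:400],None,fx=5,fy=5,interpolation=2)
c2=cv2.resize(p[155:255,410:490],None,fx=4.,fy=4.,interpolation=2)
c1=cv2.copyMakeBorder(c1,0,400-c1.shape[0],0,0,0)
cv2.imwrite('pics/c.png',np.hstack([c1,c2])[:,:,::-1])
E
```

```text
box 0.5 12 23 [ 565.8 -258.6] 126.9 268.1 81.7 mean [ 636.7 -298.8    6.7]
box 12 30 442 [ 564.2 -243.9] 124.4 284.9 75.8 mean [ 602.7 -238.1   23.1]
box 38 52 2021 [ 554.4 -255.5] 130.4 263.0 88.3 mean [ 503.6 -254.1   43.9]
box 60 90 175 [ 504.8 -255.7] 12.4 92.4 8.0 mean [ 504.1 -252.7   79.7]
plain 12 30 20 [463.7 239.3] 76.9 166.6 49.0 mean [439.9 258.3  24.2]
plain 38 52 1956 [496.5 272.2] 110.6 148.6 85.2 mean [495.1 271.6  44. ]
plain 60 90 175 [497.5 272.3] 92.0 12.7 85.6 mean [496.8 271.2  79.6]
A 0.5 12 655 [629.1  -3.8] 58.7 109.7 72.6 mean [627.   -3.4   5.3]
A 12 30 14 [632.8   7.9] 26.6 98.2 70.5 mean [631.2   9.4  14.9]
A 38 52 37 [635.1  -3.7] 23.1 19.4 0.7 mean [634.6  -4.1  49.2]
B 0.5 12 393 [ 381.4 -106.2] 45.1 81.7 58.7 mean [ 382.3 -106.5    4.2]
B 38 52 18 [ 375.4 -102.2] 13.3 13.2 89.8 mean [ 375.7 -102.7   40.7]
C 0.5 12 413 [ 281.8 -193.3] 44.6 81.7 73.1 mean [ 282.3 -193.1    4.5]
C 38 52 22 [ 276.4 -193.1] 13.3 13.7 59.1 mean [ 275.7 -192.4   40.4]
```

View pics/c.png

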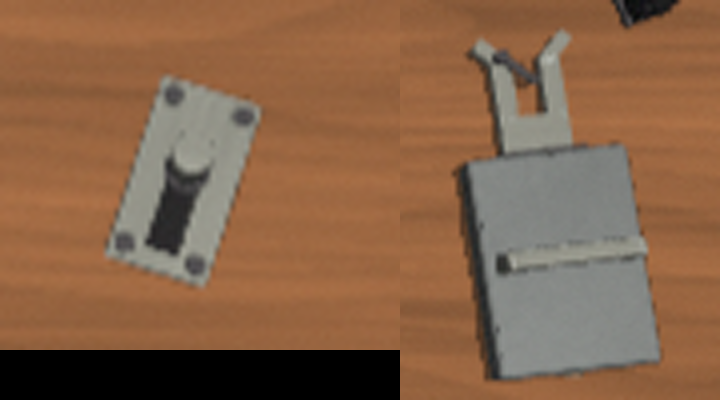

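The crop shows the hook, with its dark latch, on the box at (450,220), so that is the right box. Anchor A at (357,176) measures 110x59 mm, which matches the given size; B and C are 82x45. A's slot reaches close to its near end, so its x points away from the robot at a yaw of about -17.4°. Next I work out the move to above the handle.

```bash
cat >> h.py <<'E'
from scipy.spatial.transform import Rotation as R
def delta(pos,yaw_y):
    """target TCP pos, tool pointing down with tool y along world yaw yaw_y deg (or +180)."""
    s=get_state(); r=R.from_rotvec(s['tool_rot'])
    best=None
    for a in (yaw_y,yaw_y+180):
        y=np.array([np.cos(np.radians(a)),np.sin(np.radians(a)),0]); zz=np.array([0,0,-1.]); x=np.cross(y,zz)
        T=R.from_matrix(np.stack([x,y,zz],1)); w=(r.inv()*T).as_rotvec()
        q6=s['q'][5]+0
        if best is None or np.linalg.norm(w)<np.linalg.norm(best[0]): best=(w,T)
    w,T=best
    dw=np.array(pos)-s['eef_pos']
    print('t',round(s['t'],2),'pos',s['eef_pos'].round(1),'q',s['q'].round(2),'F',s['force'].round(1),'gap',s['finger_gap'].round(1))
    print('world d',dw.round(1),'tool now',(r.inv().apply(dw)/25).round(3),'tool after turn',(T.inv().apply(dw)/25).round(3),'turn/5deg',(np.degrees(w)/5).round(3))
    print('tool axes\n',r.as_matrix().round(3))
E
python3 -c "
from h import *
delta([505,-255,247],8)"
```

```text
Traceback (most recent call last):
  File "h.py", line 26, in delta
    print('t',round(s['t'],2),'pos',s['eef_pos'].round(1),'q',s['q'].round(2),'F',s['force'].round(1),'gap',s['finger_gap'].round(1))
                                                                                                            ^^^^^^^^^^^^^^^^^^^^^
AttributeError: 'float' object has no attribute 'round'
```

```bash
sed -i "s/s\['finger_gap'\].round(1)/round(s['finger_gap'],1),s['grip_force']/" h.py
python3 -c "
from h import *
delta([505,-255,247],8)"
```

```text
t 0.1 pos [219.9 584.6 247. ] q [ 1.19  0.42  1.63  0.    1.09 -0.02] F [ 0.3 -0.  -0.3] gap 87.8 0.0
world d [ 285.1 -839.6   -0. ] tool now [-22.5   -27.416   0.035] tool after turn [-3.4843e+01  6.6200e+00  1.0000e-03] turn/5deg [-1.4000e-02  8.0000e-03  1.2277e+01]
tool axes
 [[-0.936  0.352 -0.001]
 [ 0.352  0.936 -0.001]
 [ 0.    -0.001 -1.   ]]
```

Call:
play_rows([
  {"travel": [-0.8, -0.97, 0], "angular": [0, 0, 0], "grip": -1},
  {"travel": [-0.8, -0.97, 0], "angular": [0, 0, 0], "grip": -1},
  {"travel": [-0.8, -0.97, 0], "angular": [0, 0, 0], "grip": -1},
  {"travel": [-0.8, -0.97, 0], "angular": [0, 0, 0], "grip": -1},
  {"travel": [-0.8, -0.97, 0], "angular": [0, 0, 0], "grip": -1},
  {"travel": [-0.8, -0.97, 0], "angular": [0, 0, 0], "grip": -1},
  {"travel": [-0.8, -0.97, 0], "angular": [0, 0, 0], "grip": -1},
  {"travel": [-0.8, -0.97, 0], "angular": [0, 0, 0], "grip": -1},
  {"travel": [-0.8, -0.97, 0], "angular": [0, 0, 0], "grip": -1},
  {"travel": [-0.8, -0.97, 0], "angular": [0, 0, 0], "grip": -1},
  {"travel": [-0.8, -0.97, 0], "angular": [0, 0, 0], "grip": -1},
  {"travel": [-0.8, -0.97, 0], "angular": [0, 0, 0], "grip": -1},
])

```text
t: 1.3
eef_pos: [342.2, 226.8, 247.6]
tool_rot: [-0.562, -3.091, 0.0]
force: [0.7, 0.8, 0.9]
finger_gap: 87.6
grip_force: 0.0
```

Call:
play_rows([
  {"travel": [-0.8, -0.98, 0], "angular": [0, 0, 0], "grip": -1},
  {"travel": [-0.8, -0.98, 0], "angular": [0, 0, 0], "grip": -1},
  {"travel": [-0.8, -0.98, 0], "angular": [0, 0, 0], "grip": -1},
  {"travel": [-0.8, -0.98, 0], "angular": [0, 0, 0], "grip": -1},
  {"travel": [-0.8, -0.98, 0], "angular": [0, 0, 0], "grip": -1},
  {"travel": [-0.8, -0.98, 0], "angular": [0, 0, 0], "grip": -1},
  {"travel": [-0.8, -0.98, 0], "angular": [0, 0, 0], "grip": -1},
  {"travel": [-0.8, -0.98, 0], "angular": [0, 0, 0], "grip": -1},
  {"travel": [-0.8, -0.98, 0], "angular": [0, 0, 0], "grip": -1},
  {"travel": [-0.8, -0.98, 0], "angular": [0, 0, 0], "grip": -1},
  {"travel": [-0.8, -0.98, 0], "angular": [0, 0, 0], "grip": -1},
  {"travel": [-0.8, -0.98, 0], "angular": [0, 0, 0], "grip": -1},
])

```text
t: 2.5
eef_pos: [463.4, -132.9, 247.5]
tool_rot: [-0.562, -3.09, -0.0]
force: [-0.3, 0.1, 0.2]
finger_gap: 87.9
grip_force: 0.0
```

Call:
play_rows([
  {"travel": [0, 0, 0], "angular": [0, 0, 1], "grip": -1},
  {"travel": [0, 0, 0], "angular": [0, 0, 1], "grip": -1},
  {"travel": [0, 0, 0], "angular": [0, 0, 1], "grip": -1},
  {"travel": [0, 0, 0], "angular": [0, 0, 1], "grip": -1},
  {"travel": [0, 0, 0], "angular": [0, 0, 1], "grip": -1},
  {"travel": [0, 0, 0], "angular": [0, 0, 1], "grip": -1},
  {"travel": [0, 0, 0], "angular": [0, 0, 1], "grip": -1},
  {"travel": [0, 0, 0], "angular": [0, 0, 1], "grip": -1},
  {"travel": [0, 0, 0], "angular": [0, 0, 1], "grip": -1},
  {"travel": [0, 0, 0], "angular": [0, 0, 1], "grip": -1},
  {"travel": [0, 0, 0], "angular": [0, 0, 1], "grip": -1},
  {"travel": [0, 0, 0], "angular": [0, 0, 1], "grip": -1},
])

```text
t: 3.7
eef_pos: [463.1, -131.5, 247.4]
tool_rot: [-2.036, -2.392, 0.0]
force: [0.2, 0.2, -0.7]
finger_gap: 87.6
grip_force: 0.0
```

```bash
python3 -c "
from h import *
delta([505,-255,247],8)
p,d,K,E=grab('wrist','w1'); print(K,E)"
```

```text
t 3.7 pos [ 463.1 -131.5  247.4] q [-0.3   0.21  1.94 -0.    0.99 -0.46] F [ 0.2  0.2 -0.7] gap 87.6 0.0
world d [  41.9 -123.5   -0.4] tool now [-5.144  0.868  0.014] tool after turn [-5.125  0.974  0.016] turn/5deg [-0.007 -0.003  0.236]
tool axes
 [[-0.16   0.987 -0.001]
 [ 0.987  0.16   0.   ]
 [ 0.    -0.001 -1.   ]]
[[339.75056054   0.         316.55037886]
 [  0.         339.75056054 199.55332449]
 [  0.           0.           1.        ]] [[ 9.87339607e-01  1.58608580e-01 -1.95394442e-03 -4.35490511e+02]
 [ 1.51966589e-01 -9.42319190e-01  2.98229274e-01 -2.30325063e+02]
 [ 4.54604824e-02 -2.94750508e-01 -9.54492264e-01  3.31145824e+02]
 [ 0.00000000e+00  0.00000000e+00  0.00000000e+00  1.00000000e+00]]
```

View pics/w1.png

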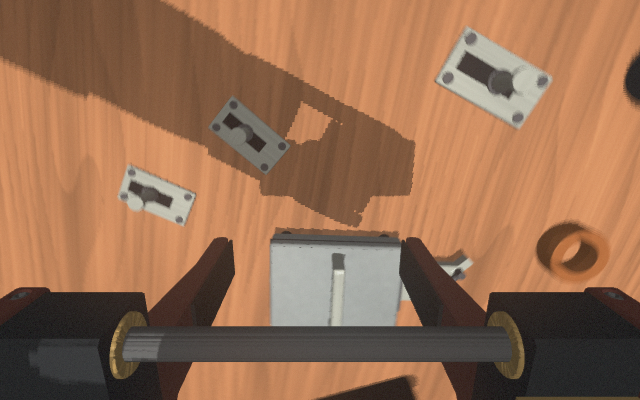

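The wrist view shows the hooked box at (335,280) with its handle at (338,290), and anchor A at (495,78) with its pin head at (523,82). I'll measure both more closely from this picture.

```bash
cat > m.py <<'E'
from h import *
def rect(W,m,lo,hi,name):
    q=W[m&np.isfinite(W[...,2])]; s=q[(q[:,2]>lo)&(q[:,2]<hi)]
    if len(s)<6: return
    c,(w,h),a=cv2.minAreaRect(s[:,:2].astype(np.float32)); print(name,lo,hi,len(s),np.round(c,1),round(w,1),round(h,1),round(a,2),'med',np.round(np.median(s,0),1))
E
python3 - <<'E'
from m import *
z=np.load('pics/wrist.npz'); p,d,K,E=z['p'],z['d'],z['K'],z['E']; W=cloud(d,K,E)
g=cv2.cvtColor(p,cv2.COLOR_RGB2HSV)[...,1]<75
m=np.zeros(d.shape,bool); m[15:140,425:565]=1
rect(W,m,3,12,'A'); rect(W,m,42,60,'head'); rect(W,m,46,60,'head')
m[:]=0; m[235:322,265:400]=1
rect(W,m,60,95,'handle'); rect(W,m,35,55,'lid')
m[:]=0; m[245:302,400:480]=1
rect(W,m,15,29,'hook')
# pin lower: slot dark pixels
m[:]=0; m[15:140,425:565]=1; dark=m&(p.max(-1)<60); rect(W,dark,-10,20,'slot')
E
```

```text
A 3 12 5437 [629.7  -5.3] 60.3 110.9 72.9 med [621.   -5.2   5.4]
head 42 60 617 [635.   -6.9] 22.8 23.0 6.99 med [634.   -7.2  52. ]
head 46 60 610 [635.  -7.] 22.8 22.8 6.99 med [634.1  -7.2  52. ]
handle 60 95 754 [ 503.2 -244.9] 12.1 68.4 7.71 med [ 501.8 -235.7   81.2]
lid 35 55 9460 [ 504.2 -251.5] 151.4 100.6 8.53 med [ 496.  -246.6   44.5]
hook 15 29 460 [ 620.9 -233.4] 93.8 23.4 43.47 med [ 639.9 -216.6   24.1]
```

Call:
play_rows([
  {"travel": [0, 0, 0], "angular": [0, 0, 0.24], "grip": -1},
  {"travel": [-0.86, 0.16, 0], "angular": [0, 0, 0], "grip": -1},
  {"travel": [-0.86, 0.16, 0], "angular": [0, 0, 0], "grip": -1},
  {"travel": [-0.86, 0.16, 0], "angular": [0, 0, 0], "grip": -1},
  {"travel": [-0.86, 0.16, 0], "angular": [0, 0, 0], "grip": -1},
  {"travel": [-0.86, 0.16, 0], "angular": [0, 0, 0], "grip": -1},
  {"travel": [-0.86, 0.16, 0], "angular": [0, 0, 0], "grip": -1},
  {"travel": [0, 0, 1], "angular": [0, 0, 0], "grip": -1},
  {"travel": [0, 0, 1], "angular": [0, 0, 0], "grip": -1},
  {"travel": [0, 0, 1], "angular": [0, 0, 0], "grip": -1},
  {"travel": [0, 0, 0], "angular": [0, 0, 0], "grip": -1},
])

```text
t: 4.85
eef_pos: [503.4, -254.8, 169.5]
tool_rot: [-2.052, -2.371, 0.002]
force: [0.3, 0.6, -0.4]
finger_gap: 87.6
grip_force: 0.0
```

```bash
python3 - <<'E'
from m import *
delta([504.8,-256,82],8)
p,d,K,E=grab('wrist','w2'); W=cloud(d,K,E)
m=np.ones(d.shape,bool); m[:, :200]=0; m[:,440:]=0;m[330:]=0
rect(W,m,66,95,'handle'); rect(W,m,40,50,'lid')
E
```

```text
t 4.85 pos [ 503.4 -254.8  169.5] q [-0.49  0.44  1.82 -0.    0.89 -0.63] F [ 0.3  0.6 -0.4] gap 87.6 0.0
world d [  1.4  -1.2 -87.5] tool now [-0.068  0.069  3.501] tool after turn [-0.054  0.051  3.502] turn/5deg [-0.06  -0.043  0.05 ]
tool axes
 [[-0.143  0.99  -0.006]
 [ 0.99   0.143  0.003]
 [ 0.004 -0.005 -1.   ]]
handle 66 95 2102 [ 505.3 -256.8] 11.9 91.4 8.11 med [ 504.6 -251.4   81.3]
lid 40 50 21313 [ 505.7 -256.7] 151.2 109.4 7.94 med [ 500.5 -250.6   44.4]
```

View pics/w2.png

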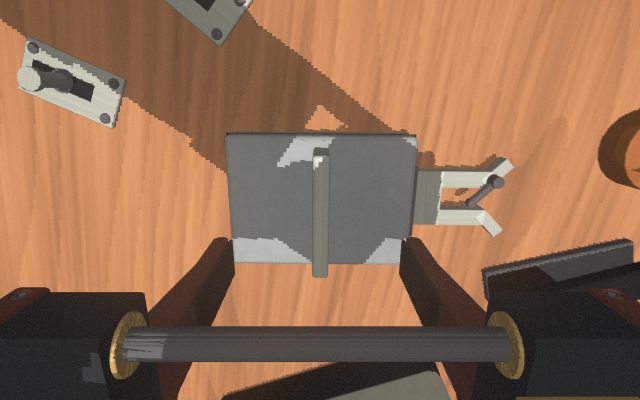

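The view shows the handle bar at (320,215), centred between the fingers, and the hook with its latch at (470,195). I go down and grip.

Call:
play_rows([
  {"travel": [-0.09, 0.07, 0.5], "angular": [0, 0, 0.05], "grip": -1},
  {"travel": [0, 0, 0.6], "angular": [0, 0, 0], "grip": -1},
  {"travel": [0, 0, 0.6], "angular": [0, 0, 0], "grip": -1},
  {"travel": [0, 0, 0.6], "angular": [0, 0, 0], "grip": -1},
  {"travel": [0, 0, 0.6], "angular": [0, 0, 0], "grip": -1},
  {"travel": [0, 0, 0.6], "angular": [0, 0, 0], "grip": -1},
  {"travel": [0, 0, 0], "angular": [0, 0, 0], "grip": -1},
  {"travel": [0, 0, 0], "angular": [0, 0, 0], "grip": -1},
])

```text
t: 5.7
eef_pos: [507.3, -257.7, 84.6]
tool_rot: [-2.062, -2.369, 0.0]
force: [1.0, -0.0, -0.1]
finger_gap: 88.1
grip_force: 0.0
```

```bash
python3 -c "
from h import *
delta([505.4,-256.8,82],8)"
```

```text
t 5.7 pos [ 507.3 -257.7   84.6] q [-0.49  0.58  1.84  0.    0.72 -0.63] F [ 1.  -0.  -0.1] gap 88.1 0.0
world d [-1.9  0.9 -2.6] tool now [ 0.046 -0.07   0.106] tool after turn [ 0.046 -0.07   0.105] turn/5deg [-0.01  -0.007 -0.013]
tool axes
 [[-0.138  0.99  -0.001]
 [ 0.99   0.138  0.001]
 [ 0.001 -0.001 -1.   ]]
```

Call:
play_rows([
  {"travel": [0.04, -0.07, 0.1], "angular": [0, 0, 0], "grip": -1},
  {"travel": [0, 0, 0], "angular": [0, 0, 0], "grip": -0.5},
  {"travel": [0, 0, 0], "angular": [0, 0, 0], "grip": 0},
  {"travel": [0, 0, 0], "angular": [0, 0, 0], "grip": 0.5},
  {"travel": [0, 0, 0], "angular": [0, 0, 0], "grip": 1},
  {"travel": [0, 0, 0], "angular": [0, 0, 0], "grip": 1},
  {"travel": [0, 0, 0], "angular": [0, 0, 0], "grip": 1},
  {"travel": [0, 0, 0], "angular": [0, 0, 0], "grip": 1},
  {"travel": [0, 0, 0], "angular": [0, 0, 0], "grip": 1},
], force=50)

```text
t: 6.6
eef_pos: [505.6, -257.1, 82.7]
tool_rot: [-2.062, -2.37, 0.0]
force: [0.5, 0.5, 0.3]
finger_gap: 27.3
grip_force: 0.0
```

Still closing, so a few more rows.

Call:
play_rows([
  {"travel": [0, 0, 0], "angular": [0, 0, 0], "grip": 1},
  {"travel": [0, 0, 0], "angular": [0, 0, 0], "grip": 1},
  {"travel": [0, 0, 0], "angular": [0, 0, 0], "grip": 1},
  {"travel": [0, 0, 0], "angular": [0, 0, 0], "grip": 1},
  {"travel": [0, 0, 0], "angular": [0, 0, 0], "grip": 1},
])

```text
t: 7.1
eef_pos: [505.6, -257.0, 82.6]
tool_rot: [2.062, 2.37, 0.0]
force: [-0.4, -1.6, -0.0]
finger_gap: 11.6
grip_force: 50.0
```

Call:
play_rows([
  {"travel": [0, 0, -0.2], "angular": [0, 0, 0], "grip": 1},
  {"travel": [0, 0, -0.3], "angular": [0, 0, 0], "grip": 1},
  {"travel": [0, 0, -0.5], "angular": [0, 0, 0], "grip": 1},
  {"travel": [0, 0, -0.6], "angular": [0, 0, 0], "grip": 1},
  {"travel": [0, 0, -0.6], "angular": [0, 0, 0], "grip": 1},
  {"travel": [0, 0, -0.6], "angular": [0, 0, 0], "grip": 1},
  {"travel": [0, 0, -0.4], "angular": [0, 0, 0], "grip": 1},
  {"travel": [0, 0, 0], "angular": [0, 0, 0], "grip": 1},
  {"travel": [0, 0, 0], "angular": [0, 0, 0], "grip": 1},
])

```text
t: 8.0
eef_pos: [505.5, -257.0, 162.9]
tool_rot: [2.062, 2.37, 0.0]
force: [1.0, -0.6, -6.0]
finger_gap: 11.6
grip_force: 50.0
```

```bash
python3 - <<'E'
from h import *
a=np.radians(-17.2); pin=np.array([635,-6.5]); dr=np.array([np.cos(a),np.sin(a)])
h=pin-(112+80)*dr; print(h)
delta([*h,162],-17.2)
p,d,K,E=grab('wrist'); grab('scene','s2'); W=cloud(d,K,E)
m=np.ones(d.shape,bool); m[:, :200]=0; m[:,440:]=0;m[330:]=0
from m import rect
q=W[150:230,240:300].reshape(-1,3); print('lid z spread',q[:,2].min(),q[:,2].max()); A=np.c_[q[:,:2],np.ones(len(q))]; print('tilt',np.linalg.lstsq(A,q[:,2],rcond=None)[0])
rect(W,m,100,135,'lid')
E
```

```text
[451.58655447  50.27594561]
t 8.0 pos [ 505.5 -257.   162.9] q [-0.49  0.45  1.82 -0.    0.87 -0.63] F [ 1.  -0.6 -6. ] gap 11.6 49.99725937843323
world d [-54.  307.3  -0.9] tool now [12.471 -0.44   0.032] tool after turn [11.103 -5.696  0.035] turn/5deg [3.000e-03 2.000e-03 5.028e+00]
tool axes
 [[-0.138  0.99   0.   ]
 [ 0.99   0.138 -0.   ]
 [-0.     0.    -1.   ]]
lid z spread nan nan
 ** On entry to DLASCL parameter number  4 had an illegal value
 ** On entry to DLASCL parameter number  4 had an illegal valueTraceback (most recent call last):
  File "<stdin>", line 8, in <module>
    x, resids, rank, s = _umath_linalg.lstsq(a, b, rcond,
                         ~~~~~~~~~~~~~~~~~~~^^^^^^^^^^^^^
                                             signature=signature)
                                             ^^^^^^^^^^^^^^^^^^^^
    raise LinAlgError("SVD did not converge in Linear Least Squares")
numpy.linalg.LinAlgError: SVD did not converge in Linear Least Squares
```

Call:
play_rows([
  {"travel": [0.6, -0.02, 0], "angular": [0, 0, 0], "grip": 1},
  {"travel": [0.98, -0.03, 0], "angular": [0, 0, 0], "grip": 1},
  {"travel": [0.98, -0.04, 0], "angular": [0, 0, 0], "grip": 1},
  {"travel": [0.98, -0.04, 0], "angular": [0, 0, 0], "grip": 1},
  {"travel": [0.98, -0.04, 0], "angular": [0, 0, 0], "grip": 1},
  {"travel": [0.98, -0.04, 0], "angular": [0, 0, 0], "grip": 1},
  {"travel": [0.98, -0.04, 0], "angular": [0, 0, 0], "grip": 1},
  {"travel": [0.98, -0.04, 0], "angular": [0, 0, 0], "grip": 1},
  {"travel": [0.98, -0.04, 0], "angular": [0, 0, 0], "grip": 1},
  {"travel": [0.98, -0.04, 0], "angular": [0, 0, 0], "grip": 1},
  {"travel": [0.98, -0.03, 0], "angular": [0, 0, 0], "grip": 1},
  {"travel": [0.98, -0.03, 0], "angular": [0, 0, 0], "grip": 1},
])

```text
t: 9.3
eef_pos: [454.5, 24.7, 162.3]
tool_rot: [-2.062, -2.369, 0.001]
force: [0.1, 0.1, -5.6]
finger_gap: 11.1
grip_force: 50.0
```

Call:
play_rows([
  {"travel": [0.7, -0.02, 0], "angular": [0, 0, 0], "grip": 1},
  {"travel": [0.4, 0, 0], "angular": [0, 0, 0], "grip": 1},
  {"travel": [0, 0, 0], "angular": [0, 0, 0.53], "grip": 1},
  {"travel": [0, 0, 0], "angular": [0, 0, 1], "grip": 1},
  {"travel": [0, 0, 0], "angular": [0, 0, 1], "grip": 1},
  {"travel": [0, 0, 0], "angular": [0, 0, 1], "grip": 1},
  {"travel": [0, 0, 0], "angular": [0, 0, 1], "grip": 1},
  {"travel": [0, 0, 0], "angular": [0, 0, 0.5], "grip": 1},
  {"travel": [0, 0, 0], "angular": [0, 0, 0], "grip": 1},
  {"travel": [0, 0, 0], "angular": [0, 0, 0], "grip": 1},
])

```text
t: 10.3
eef_pos: [451.2, 50.4, 162.5]
tool_rot: [-2.528, -1.865, 0.001]
force: [-0.6, -1.0, -6.2]
finger_gap: 11.7
grip_force: 50.0
```

```bash
python3 - <<'E'
from m import *
delta([451.6,50.3,162],-17.2)
p,d,K,E=grab('wrist','w3'); grab('top'); W=cloud(d,K,E)
pt,dt,Kt,Et=grab('top','t3')
E
```

```text
t 10.3 pos [451.2  50.4 162.5] q [ 0.09  0.31  2.06 -0.    0.77  0.38] F [-0.6 -1.  -6.2] gap 11.7 49.99729335308075
world d [ 0.4 -0.1 -0.5] tool now [0.001 0.018 0.02 ] tool after turn [0.001 0.018 0.021] turn/5deg [-0.005  0.002  0.011]
tool axes
 [[ 0.295  0.956 -0.   ]
 [ 0.956 -0.295 -0.   ]
 [-0.    -0.    -1.   ]]
```

View pics/w3.png

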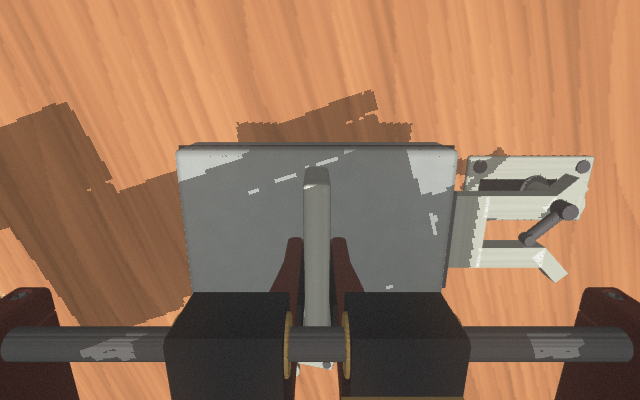

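The wrist view shows the box held straight, with the hook and latch at (545,225) and the anchor beyond them around (530,185). I lower to about 4 mm above the desk while backing off 10 mm, then compare hook and pin in one view.

Call:
play_rows([
  {"travel": [0, -0.4, 0.2], "angular": [0, 0, 0], "grip": 1},
  {"travel": [0, 0, 0.5], "angular": [0, 0, 0], "grip": 1},
  {"travel": [0, 0, 0.5], "angular": [0, 0, 0], "grip": 1},
  {"travel": [0, 0, 0.5], "angular": [0, 0, 0], "grip": 1},
  {"travel": [0, 0, 0.5], "angular": [0, 0, 0], "grip": 1},
  {"travel": [0, 0, 0.5], "angular": [0, 0, 0], "grip": 1},
  {"travel": [0, 0, 0.35], "angular": [0, 0, 0], "grip": 1},
  {"travel": [0, 0, 0], "angular": [0, 0, 0], "grip": 1},
  {"travel": [0, 0, 0], "angular": [0, 0, 0], "grip": 1},
])

```text
t: 11.35
eef_pos: [441.6, 53.4, 86.4]
tool_rot: [-2.529, -1.864, 0.001]
force: [-0.5, -0.0, -5.8]
finger_gap: 11.8
grip_force: 50.0
```

```bash
python3 - <<'E'
from m import *
delta([451.6,50.3,85.6],-17.2)
p,d,K,E=grab('wrist','w4'); W=cloud(d,K,E)
s=get_state(); c=s['eef_pos'][:2]; y=R.from_rotvec(s['tool_rot']).as_matrix()[:2,1]; y/=np.linalg.norm(y); l=np.array([-y[1],y[0]])
# box-like frame: ahead / left of TCP
F=np.stack([(W[...,:2]-c)@y,(W[...,:2]-c)@l,W[...,2]],-1)
np.save('pics/F.npy',F)
def r(name,a,b,lo,hi):
    m=(F[...,0]>a[0])&(F[...,0]<a[1])&(F[...,1]>b[0])&(F[...,1]<b[1])&(F[...,2]>lo)&(F[...,2]<hi)
    q=F[m]
    if len(q)<8: print(name,len(q));return
    cc,wh,an=cv2.minAreaRect(q[:,:2].astype(np.float32)); print(name,len(q),'rect',np.round(cc,1),np.round(wh,1),round(an,2),'min',q.min(0).round(1),'max',q.max(0).round(1))
r('lid',(-90,90),(-10,70),40,60)
r('hook',(78,170),(-40,40),20,33)
r('hooksides',(95,140),(-25,25),20,33)
r('plate',(100,290),(-50,50),3,9)
r('head',(170,230),(-40,40),40,60)
E
```

```text
t 11.35 pos [441.6  53.4  86.4] q [0.09 0.45 2.11 0.   0.58 0.39] F [-0.5 -0.  -5.8] gap 11.8 49.99733626842499
world d [10.  -3.1 -0.8] tool now [-0.001  0.418  0.033] tool after turn [-0.001  0.418  0.033] turn/5deg [-0.005  0.002 -0.002]
tool axes
 [[ 0.296  0.955 -0.   ]
 [ 0.955 -0.296 -0.   ]
 [-0.    -0.    -1.   ]]
lid 28036 rect [ 1.1 22.4] [ 64.9 153. ] 89.99 min [-75.4 -10.   40. ] max [77.5 54.9 60. ]
hook 6879 rect [121.8  -0. ] [70.7 78.4] 88.68 min [ 82.8 -36.1  20. ] max [161.6  34.6  33. ]
hooksides 4061 rect [117.5  -0.5] [48.7 45. ] 89.99 min [ 95.  -24.9  20. ] max [140.   23.8  33. ]
plate 5871 rect [184.6   0.2] [87.  60.1] 0.25 min [140.9 -29.7   3. ] max [228.2  30.4   9. ]
head 0
```

View pics/w4.png

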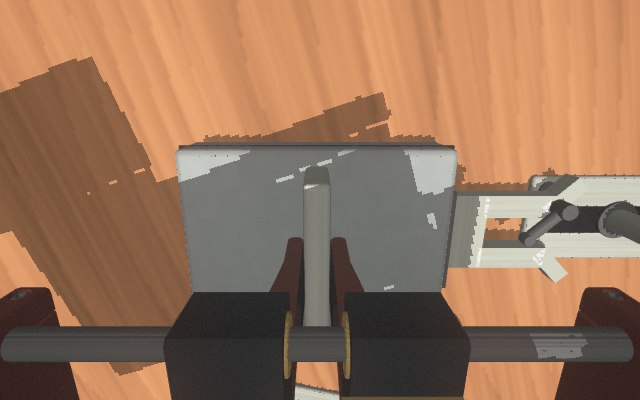

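```bash
python3 - <<'E'
import numpy as np
F=np.load('pics/F.npy')
for a in (88,95,105,112,120,128):
    m=(abs(F[...,0]-a)<2.5)&(abs(F[...,1])<40)&(F[...,2]>23)&(F[...,2]<34)
    y=np.sort(F[m][:,1]); 
    if len(y)<5: print(a,len(y)); continue
    g=np.diff(y); i=g.argmax(); print(a,len(y),y[[0,i,i+1,-1]].round(1),np.median(F[m][:,2]).round(1))
m=(F[...,0]>150)&(F[...,2]>3)&(F[...,2]<9); 
for a in (165,180,195,205):
    k=m&(abs(F[...,0]-a)<4); print(a,F[k][:,1].min().round(1),F[k][:,1].max().round(1))
E
```

```text
88 597 [-24.9 -23.5 -23.   23.7] 28.0
95 591 [-24.7 -21.5 -20.9  23.7] 27.9
105 391 [-24.5   1.    4.3  23.7] 27.8
112 377 [-24.9 -10.1   9.2  23.7] 27.8
120 392 [-24.7 -10.2   9.2  23.8] 27.7
128 442 [-25.1 -10.3  -0.7  23.7] 27.9
165 -29.2 -0.3
180 -29.6 30.2
195 -29.5 30.1
205 -29.4 29.8
```

Throat centre and plate centre agree to about 1 mm and the yaw is aligned. The pin is about 90 mm ahead of the seat, so I advance and then slow down.

Call:
play_rows([
  {"travel": [0.02, 0.2, 0], "angular": [0, 0, 0], "grip": 1},
  {"travel": [0, 0.3, 0], "angular": [0, 0, 0], "grip": 1},
  {"travel": [0, 0.3, 0], "angular": [0, 0, 0], "grip": 1},
  {"travel": [0, 0.3, 0], "angular": [0, 0, 0], "grip": 1},
  {"travel": [0, 0.3, 0], "angular": [0, 0, 0], "grip": 1},
  {"travel": [0, 0.2, 0], "angular": [0, 0, 0], "grip": 1},
  {"travel": [0, 0.1, 0], "angular": [0, 0, 0], "grip": 1},
  {"travel": [0, 0, 0], "angular": [0, 0, 0], "grip": 1},
  {"travel": [0, 0, 0], "angular": [0, 0, 0], "grip": 1},
])

```text
t: 12.3
eef_pos: [482.2, 41.2, 86.3]
tool_rot: [-2.529, -1.864, 0.001]
force: [-0.3, 0.6, -5.8]
finger_gap: 11.6
grip_force: 50.0
```

```bash
python3 - <<'E'
from h import *
delta([441.6+.955*90,53.4-.296*90,86.4],-17.2)
p,d,K,E=grab('wrist')
cv2.imwrite('pics/w5.png',cv2.resize(p[130:330,420:640],None,fx=2.5,fy=2.5)[:,:,::-1])
E
```

```text
t 12.3 pos [482.2  41.2  86.3] q [0.06 0.49 2.03 0.   0.62 0.36] F [-0.3  0.6 -5.8] gap 11.6 49.99732196331024
world d [ 45.3 -14.5   0.1] tool now [-0.017  1.904 -0.005] tool after turn [-0.017  1.904 -0.004] turn/5deg [-0.007  0.003 -0.003]
tool axes
 [[ 0.296  0.955 -0.001]
 [ 0.955 -0.296 -0.   ]
 [-0.    -0.001 -1.   ]]
```

View pics/w5.png

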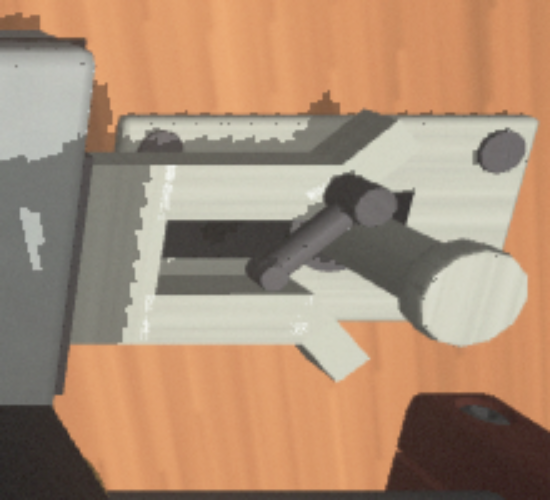

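The crop shows the pin entering between the lips, its base around (325,250) and its head at (460,290), with the latch tip at (270,275) ahead of it. I keep advancing slowly.

Call:
play_rows([
  {"travel": [0, 0.1, 0], "angular": [0, 0, 0], "grip": 1},
  {"travel": [0, 0.1, 0], "angular": [0, 0, 0], "grip": 1},
  {"travel": [0, 0.1, 0], "angular": [0, 0, 0], "grip": 1},
  {"travel": [0, 0.1, 0], "angular": [0, 0, 0], "grip": 1},
  {"travel": [0, 0, 0], "angular": [0, 0, 0], "grip": 1},
])

```text
t: 12.85
eef_pos: [492.7, 38.2, 86.5]
tool_rot: [2.529, 1.864, 0.001]
force: [0.4, 0.2, -6.1]
finger_gap: 11.5
grip_force: 50.0
```

Call:
play_rows([
  {"travel": [0, 0.1, 0], "angular": [0, 0, 0], "grip": 1},
  {"travel": [0, 0.1, 0], "angular": [0, 0, 0], "grip": 1},
  {"travel": [0, 0.1, 0], "angular": [0, 0, 0], "grip": 1},
  {"travel": [0, 0, 0], "angular": [0, 0, 0], "grip": 1},
])

```text
t: 13.25
eef_pos: [499.0, 36.2, 86.2]
tool_rot: [-2.528, -1.864, 0.001]
force: [-1.9, 2.8, -6.9]
finger_gap: 11.5
grip_force: 50.1
```

Call:
play_rows([
  {"travel": [0, 0.08, 0], "angular": [0, 0, 0], "grip": 1},
  {"travel": [0, 0.08, 0], "angular": [0, 0, 0], "grip": 1},
  {"travel": [0, 0, 0], "angular": [0, 0, 0], "grip": 1},
])

```text
t: 13.55
eef_pos: [502.0, 35.1, 86.0]
tool_rot: [-2.527, -1.863, 0.003]
force: [-2.6, 4.7, -6.3]
finger_gap: 11.7
grip_force: 50.1
```

Call:
play_rows([
  {"travel": [0, 0.06, 0], "angular": [0, 0, 0], "grip": 1},
  {"travel": [0, 0.06, 0], "angular": [0, 0, 0], "grip": 1},
  {"travel": [0, 0.06, 0], "angular": [0, 0, 0], "grip": 1},
  {"travel": [0, 0, 0], "angular": [0, 0, 0], "grip": 1},
])

```text
t: 13.95
eef_pos: [506.2, 33.9, 85.9]
tool_rot: [-2.527, -1.863, 0.003]
force: [-3.8, 3.2, -7.5]
finger_gap: 11.8
grip_force: 50.1
```

Call:
play_rows([
  {"travel": [0, 0.06, 0], "angular": [0, 0, 0], "grip": 1},
  {"travel": [0, 0.06, 0], "angular": [0, 0, 0], "grip": 1},
  {"travel": [0, 0, 0], "angular": [0, 0, 0], "grip": 1},
])

```text
t: 14.25
eef_pos: [509.1, 33.1, 85.9]
tool_rot: [-2.527, -1.864, 0.003]
force: [-2.6, 4.2, -7.5]
finger_gap: 11.3
grip_force: 50.1
```

```bash
python3 - <<'E'
from h import *
delta([441.6+.955*90,53.4-.296*90,86.4],-17.2)
p,d,K,E=grab('wrist')
cv2.imwrite('pics/w6.png',cv2.resize(p[130:330,420:640],None,fx=2.5,fy=2.5)[:,:,::-1])
E
```

```text
t 14.25 pos [509.1  33.1  85.9] q [0.04 0.51 1.97 0.   0.66 0.34] F [-2.6  4.2 -7.5] gap 11.3 50.1360547542572
world d [18.5 -6.3  0.5] tool now [-0.022  0.78  -0.02 ] tool after turn [-0.022  0.78  -0.018] turn/5deg [-0.031  0.006  0.004]
tool axes
 [[ 0.295  0.955 -0.003]
 [ 0.955 -0.295  0.   ]
 [-0.001 -0.003 -1.   ]]
```

View pics/w6.png

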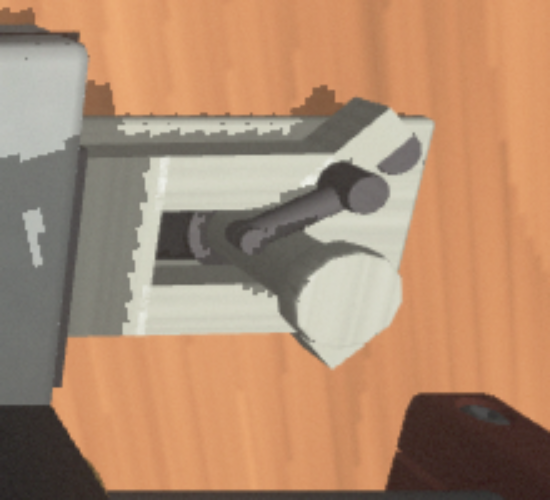

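The crop shows the pin in the throat, holding the latch (tip at about (250,238)) swung aside. Forces are about 4 N, so I continue gently.

Call:
play_rows([
  {"travel": [0, 0.06, 0], "angular": [0, 0, 0], "grip": 1},
  {"travel": [0, 0.06, 0], "angular": [0, 0, 0], "grip": 1},
  {"travel": [0, 0.06, 0], "angular": [0, 0, 0], "grip": 1},
  {"travel": [0, 0.06, 0], "angular": [0, 0, 0], "grip": 1},
  {"travel": [0, 0, 0], "angular": [0, 0, 0], "grip": 1},
])

```text
t: 14.8
eef_pos: [515.1, 31.3, 86.0]
tool_rot: [-2.527, -1.864, 0.003]
force: [-2.9, 4.2, -6.1]
finger_gap: 11.8
grip_force: 50.1
```

Call:
play_rows([
  {"travel": [0, 0.06, 0], "angular": [0, 0, 0], "grip": 1},
  {"travel": [0, 0.06, 0], "angular": [0, 0, 0], "grip": 1},
  {"travel": [0, 0, 0], "angular": [0, 0, 0], "grip": 1},
])

```text
t: 15.1
eef_pos: [518.0, 30.4, 86.0]
tool_rot: [-2.527, -1.864, 0.002]
force: [-2.7, 3.7, -7.2]
finger_gap: 11.5
grip_force: 50.1
```

Call:
play_rows([
  {"travel": [0, 0.05, 0], "angular": [0, 0, 0], "grip": 1},
  {"travel": [0, 0.05, 0], "angular": [0, 0, 0], "grip": 1},
  {"travel": [0, 0, 0], "angular": [0, 0, 0], "grip": 1},
])

```text
t: 15.4
eef_pos: [520.8, 29.6, 86.1]
tool_rot: [-2.528, -1.864, 0.001]
force: [-1.3, 3.9, -7.9]
finger_gap: 11.7
grip_force: 50.1
```

Call:
play_rows([
  {"travel": [0, 0.04, 0], "angular": [0, 0, 0], "grip": 1},
  {"travel": [0, 0.04, 0], "angular": [0, 0, 0], "grip": 1},
  {"travel": [0, 0, 0], "angular": [0, 0, 0], "grip": 1},
])

```text
t: 15.7
eef_pos: [524.0, 28.7, 86.6]
tool_rot: [2.528, 1.864, 0.002]
force: [0.2, 4.2, -7.7]
finger_gap: 11.6
grip_force: 50.1
```

Call:
play_rows([
  {"travel": [0, 0.04, 0], "angular": [0, 0, 0], "grip": 1},
  {"travel": [0, 0, 0], "angular": [0, 0, 0], "grip": 1},
])

```text
t: 15.9
eef_pos: [525.1, 28.3, 86.7]
tool_rot: [2.528, 1.863, 0.002]
force: [1.2, 3.7, -6.8]
finger_gap: 11.6
grip_force: 50.1
```

Call:
play_rows([
  {"travel": [0, 0.04, 0], "angular": [0, 0, 0], "grip": 1},
  {"travel": [0, 0, 0], "angular": [0, 0, 0], "grip": 1},
])

```text
t: 16.1
eef_pos: [526.0, 28.0, 86.7]
tool_rot: [2.528, 1.863, 0.002]
force: [3.1, 3.6, -7.0]
finger_gap: 11.4
grip_force: 50.1
```

```bash
python3 - <<'E'
from h import *
delta([441.6+.955*90,53.4-.296*90,86.4],-17.2)
p,d,K,E=grab('wrist')
cv2.imwrite('pics/w7.png',cv2.resize(p[130:330,420:640],None,fx=2.5,fy=2.5)[:,:,::-1])
E
```

```text
t 16.1 pos [526.   28.   86.7] q [ 0.03  0.53  1.94 -0.    0.67  0.33] F [ 3.1  3.6 -7. ] gap 11.4 50.1357364654541
world d [ 1.6 -1.3 -0.3] tool now [-0.029  0.076  0.011] tool after turn [-0.029  0.076  0.011] turn/5deg [ 0.018 -0.005 -0.003]
tool axes
 [[ 0.296  0.955  0.002]
 [ 0.955 -0.296 -0.   ]
 [ 0.     0.002 -1.   ]]
```

View pics/w7.png

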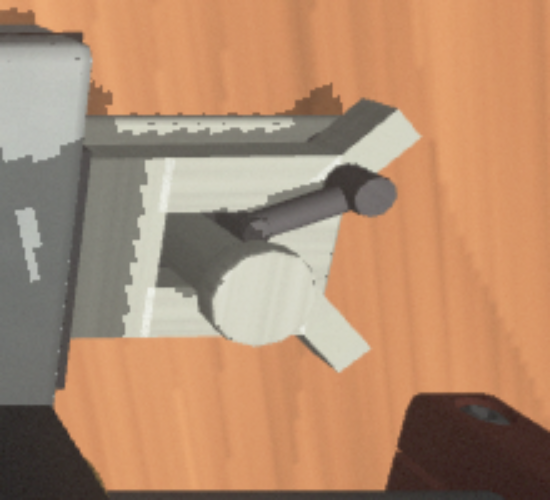

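The latch (tip at about (255,225)) still rests on the pin's shoulder, and the axial force now pulls the box forward, so it is about to flip. I continue in small steps.

Call:
play_rows([
  {"travel": [0, 0.04, 0], "angular": [0, 0, 0], "grip": 1},
  {"travel": [0, 0, 0], "angular": [0, 0, 0], "grip": 1},
])

```text
t: 16.35
eef_pos: [526.7, 27.8, 86.6]
tool_rot: [2.528, 1.864, 0.002]
force: [3.7, 2.4, -6.7]
finger_gap: 11.6
grip_force: 50.1
```

Call:
play_rows([
  {"travel": [0, 0.04, 0], "angular": [0, 0, 0], "grip": 1},
  {"travel": [0, 0, 0], "angular": [0, 0, 0], "grip": 1},
])

```text
t: 16.55
eef_pos: [527.3, 27.4, 86.5]
tool_rot: [2.529, 1.863, 0.0]
force: [1.5, -1.9, -6.7]
finger_gap: 11.3
grip_force: 50.0
```

Call:
play_rows([
  {"travel": [0, 0.03, 0], "angular": [0, 0, 0], "grip": 1},
  {"travel": [0, 0, 0], "angular": [0, 0, 0], "grip": 1},
])

```text
t: 16.75
eef_pos: [527.2, 26.9, 86.3]
tool_rot: [-2.529, -1.863, 0.002]
force: [-0.3, -0.5, -5.8]
finger_gap: 11.1
grip_force: 50.0
```

The lateral force vanished, so the latch has flipped. Now the tug back, in small steps.

Call:
play_rows([
  {"travel": [0, 0, 0], "angular": [0, 0, 0], "grip": 1},
  {"travel": [0, -0.04, 0], "angular": [0, 0, 0], "grip": 1},
  {"travel": [0, -0.04, 0], "angular": [0, 0, 0], "grip": 1},
  {"travel": [0, 0, 0], "angular": [0, 0, 0], "grip": 1},
])

```text
t: 17.15
eef_pos: [525.5, 27.9, 86.4]
tool_rot: [-2.529, -1.864, 0.001]
force: [-0.6, 0.4, -6.5]
finger_gap: 11.5
grip_force: 50.0
```

Call:
play_rows([
  {"travel": [0, -0.04, 0], "angular": [0, 0, 0], "grip": 1},
  {"travel": [0, -0.04, 0], "angular": [0, 0, 0], "grip": 1},
  {"travel": [0, 0, 0], "angular": [0, 0, 0], "grip": 1},
])

```text
t: 17.45
eef_pos: [524.7, 28.4, 86.7]
tool_rot: [2.528, 1.863, 0.002]
force: [3.6, -1.3, -7.9]
finger_gap: 11.8
grip_force: 50.0
```

Call:
play_rows([
  {"travel": [0, -0.03, 0], "angular": [0, 0, 0], "grip": 1},
  {"travel": [0, 0, 0], "angular": [0, 0, 0], "grip": 1},
])

```text
t: 17.65
eef_pos: [524.7, 28.5, 86.8]
tool_rot: [2.527, 1.863, 0.004]
force: [5.5, -2.0, -9.7]
finger_gap: 11.6
grip_force: 50.0
```

Call:
play_rows([
  {"travel": [0, -0.03, 0], "angular": [0, 0, 0], "grip": 1},
  {"travel": [0, 0, 0], "angular": [0, 0, 0], "grip": 1},
  {"travel": [0, 0, 0], "angular": [0, 0, 0], "grip": 1},
  {"travel": [0, 0, 0], "angular": [0, 0, 0], "grip": 1},
])

```text
t: 18.05
eef_pos: [524.4, 28.7, 87.0]
tool_rot: [2.527, 1.862, 0.005]
force: [6.5, -2.8, -8.7]
finger_gap: 11.5
grip_force: 50.0
```

The tug held at about 7 N. I relax forward, check the latch by picture, and lower.

Call:
play_rows([
  {"travel": [0, 0.05, 0], "angular": [0, 0, 0], "grip": 1},
  {"travel": [0, 0.05, 0], "angular": [0, 0, 0], "grip": 1},
  {"travel": [0, 0.04, 0], "angular": [0, 0, 0], "grip": 1},
  {"travel": [0, 0, 0.08], "angular": [0, 0, 0], "grip": 1},
  {"travel": [0, 0, 0.05], "angular": [0, 0, 0], "grip": 1},
  {"travel": [0, 0, 0], "angular": [0, 0, 0], "grip": 1},
  {"travel": [0, 0, 0], "angular": [0, 0, 0], "grip": 1},
])

```text
t: 18.75
eef_pos: [525.5, 27.9, 83.0]
tool_rot: [-2.529, -1.864, 0.001]
force: [1.3, 0.6, -6.2]
finger_gap: 11.4
grip_force: 50.0
```

```bash
python3 - <<'E'
from h import *
delta([525.5,28,82.6],-17.2)
p,d,K,E=grab('wrist')
cv2.imwrite('pics/w8.png',cv2.resize(p[130:330,420:640],None,fx=2.5,fy=2.5)[:,:,::-1])
E
```

```text
t 18.75 pos [525.5  27.9  83. ] q [0.03 0.54 1.94 0.   0.67 0.33] F [ 1.3  0.6 -6.2] gap 11.4 49.997246861457825
world d [-0.   0.1 -0.4] tool now [ 0.003 -0.002  0.017] tool after turn [ 0.003 -0.002  0.017] turn/5deg [-0.007  0.002 -0.002]
tool axes
 [[ 0.296  0.955 -0.001]
 [ 0.955 -0.296 -0.   ]
 [-0.    -0.001 -1.   ]]
```

View pics/w8.png

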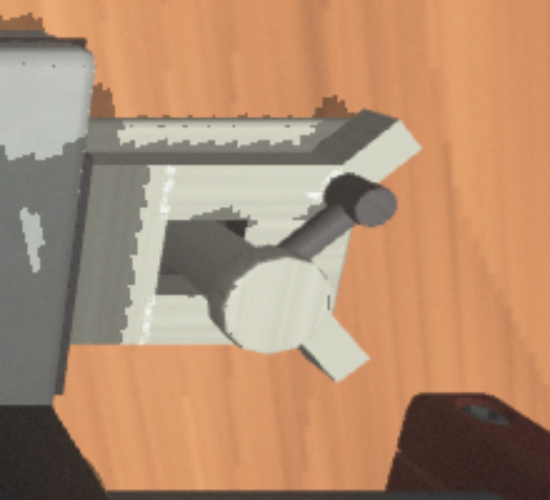

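The latch bar (pivot at (370,200)) slants fully back across the throat behind the pin, so it is shut. I set the box down and release.

Call:
play_rows([
  {"travel": [0, 0, 0.03], "angular": [0, 0, 0], "grip": 1},
  {"travel": [0, 0, 0], "angular": [0, 0, 0], "grip": 1},
  {"travel": [0, 0, 0], "angular": [0, 0, 0], "grip": 1},
])

```text
t: 19.1
eef_pos: [525.8, 27.9, 82.7]
tool_rot: [-2.529, -1.864, -0.0]
force: [-1.4, 1.1, -0.2]
finger_gap: 11.3
grip_force: 50.0
```

Standing on the desk with the weight off the arm. Opening.

Call:
play_rows([
  {"travel": [0, 0, 0], "angular": [0, 0, 0], "grip": 0.6},
  {"travel": [0, 0, 0], "angular": [0, 0, 0], "grip": 0.3},
  {"travel": [0, 0, 0], "angular": [0, 0, 0], "grip": 0},
  {"travel": [0, 0, 0], "angular": [0, 0, 0], "grip": 0},
  {"travel": [0, 0, 0], "angular": [0, 0, 0], "grip": 0},
  {"travel": [0, 0, 0], "angular": [0, 0, 0], "grip": 0},
  {"travel": [0, 0, 0], "angular": [0, 0, 0], "grip": 0},
])

```text
t: 19.8
eef_pos: [525.8, 27.9, 82.4]
tool_rot: [-2.529, -1.864, 0.0]
force: [-0.0, 0.2, -1.4]
finger_gap: 43.8
grip_force: 0.0
```

Call:
play_rows([
  {"travel": [0, 0, -0.3], "angular": [0, 0, 0], "grip": 0},
  {"travel": [0, 0, -0.5], "angular": [0, 0, 0], "grip": 0},
  {"travel": [0, 0, -0.8], "angular": [0, 0, 0], "grip": 0},
  {"travel": [0, 0, -0.8], "angular": [0, 0, 0], "grip": 0},
  {"travel": [0, 0, -0.8], "angular": [0, 0, 0], "grip": 0},
  {"travel": [0, 0, -0.8], "angular": [0, 0, 0], "grip": 0},
  {"travel": [0, 0, 0], "angular": [0, 0, 0], "grip": 0},
  {"travel": [0, 0, 0], "angular": [0, 0, 0], "grip": 0},
])

```text
t: 20.6
eef_pos: [526.0, 27.9, 183.2]
tool_rot: [2.528, 1.863, 0.002]
force: [-0.6, 0.6, -1.4]
finger_gap: 43.9
grip_force: 0.0
```

```bash
python3 - <<'E'
from m import *
s=get_state(); print(s['eef_pos'],s['force'],s['finger_gap'])
p,d,K,E=grab('wrist'); W=cloud(d,K,E)
m=np.ones(d.shape,bool); m[:, :200]=0; m[:,440:]=0;m[330:]=0
rect(W,m,66,95,'handle'); rect(W,m,40,49,'lid')
k=m&(W[...,2]>40)&(W[...,2]<49); q=W[k]; print('slope',np.linalg.lstsq(np.c_[q[:,:2]-q[:,:2].mean(0),np.ones(len(q))],q[:,2],rcond=None)[0])
m[:]=1; rect(W,m&(W[...,0]>610)&(W[...,0]<665)&(abs(W[...,1]+6)<30),46,60,'head')
E
```

```text
[526.025501    27.87570713 183.18072329] [-0.5945059   0.60172417 -1.35083253] 43.91187702943413
handle 66 95 1920 [525.3  28.1] 91.4 11.9 72.53 med [526.6  33.   81.3]
lid 40 49 19170 [526.2  28.2] 108.7 151.9 72.69 med [527.2  35.   44.5]
slope [-1.94841496e-03 -4.27613420e-03  4.44326376e+01]
head 46 60 681 [635.6  -6.2] 22.8 23.2 57.75 med [634.8  -5.2  52.3]
```

The box stands flat, and the pin is about 3 mm from the seat. Handing in.

```bash
python3 -c "
from rig import job_done; print(job_done())"
```

```text
the job is handed in; nothing more can be done
None
```

The cash box is hitched on the anchor's pin with the latch shut, held a tug of about 7 N, and stands flat on the desk and released; I handed the job in at about 21 s, but the call returned no verdict.

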